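# Weigh a model castle in its tray

### The job

Lift the empty cardboard tray, set it down flat in the middle of the scale's steel plate and let go, then press the scale's oblong tare key fully down; leave the small round power key alone and do not press tare again afterwards. Next open the wooden case by pressing the steel tab on its cover down and, keeping it down, sliding the cover all the way back; leave it open. Then take out the model castle, set it down upright in the tray without dropping it and let go, leaving the other things on the table where they are.

Things in the scene. Friction and masses are not known exactly. Their poses are not given: they have to be found in the camera images.
- tray_center (a point): empty open cardboard tray, loose, 110 g: 150 mm long (its x), 110 mm wide (its y), 40 mm high, walls and floor 4 mm thick, rigid. The point is its centre, half-way up (20 mm above its underside, 20 mm below its rim); z up. Can be pinched by any one wall from above, one finger inside and one outside
- plate (a point): parcel scale fixed on the table, grey body 230 (x) by 180 mm (y); the point is the centre of the top of its 160 x 160 mm steel plate, 46 mm above the table. x points from the key strip (nearer the robot) to the back, y to the left. The strip in front of the plate lies 14 mm lower and carries the tare key (right end seen from the robot), a dark display and the power key (left end)
- tare_top (a point): centre of the top of the tare key: oblong white key, 26 mm (x) by 36 mm (y), on the right end of the scale's strip, 118 mm in front of and 58 mm to the right of the plate's centre; its top stands 43 mm above the table and 11 mm above the strip. Same axes as the plate
- tare (a joint): travel of the tare key: 0 up, 0.005 (m) fully down; pressed straight down against a spring, 1.2 N to start and 4 N at the bottom; springs back
- power (a joint): travel of the power key: 0 up, 0.003 (m) down; small round white key, 14 mm across, at the left end of the strip, 128 mm to the left of the tare key, 38 mm above the table. Not to be pressed
- compartment (a point): wooden slide-lid case fixed on the table, 270 mm long (its x, pointing away from the robot), 136 mm wide (y), rails' top 114 mm above the table. The point is the middle of the floor (8 mm above the table) of its front compartment, 62 mm in front of the case's middle; the compartment is 130 mm (x) by 118 mm (y) inside and holds the castle under the cover
- tab_pad (a point): middle of the flat top of the steel release tab at the cover's front end, 45 mm in front of the compartment's middle when shut, 115 mm above the table when up; moves with tab and cover. Flat 32 mm (x) by 40 mm (y); at its back edge, from 16 mm behind this point, a ridge 10 mm high, 6 mm thick, stands across it to push against. x is the way the cover slides open, z up
- tab (a joint): travel of the tab: 0 up (latched), 0.006 (m) fully down; spring, 1.5 N to start and 5 N at the bottom. The cover is locked unless the tab is down by more than 0.004 and it must stay down over the first 25 mm of sliding
- cover (a joint): travel of the cover: 0 shut, 0.115 (m) fully open, at a stop. The cover (top 107 mm above the table) closes the front compartment and slides along the case's +x, away from the robot, over the fixed rear deck; about 2 N of friction, stays where it is left
- castle_center (a point): model castle, loose light wood block, about 140 g: 70 mm long (its x), 44 mm wide (its y), 70 mm high, upright sides to 60 mm, then a 10 mm high row of battlements. Stands in the case's front compartment under the cover, long side roughly along the case. The point is its centre, half-way up (35 mm above its underside); z up
- cottage: bystander: model cottage with a ridged roof, 98 mm long, 77 mm high, loose; origin at the centre of its underside
- tape: bystander: roll of tape lying flat, 110 mm across, 48 mm high, loose; origin at the centre of its underside
- carton: bystander: small shut carton, 70 x 120 mm, 70 mm high, loose; origin at the centre of its underside

How it is judged:
On the way, in this order (a step that is already met when the one before it is completed fails the run):
1. the tray stands flat on the middle of the scale's plate, let go (horizontal distance between tray_center and plate below 0.03 m and z of tray_center in the frame of plate between 0.015 and 0.024 m and angle between tray_center's own z axis and vertical below 0.06 rad and contact force between the fingers and tray below 0.05 N and linear speed of tray below 0.02 m/s), for 0.2 s.
2. the tare key is pressed down with the tray standing free on the plate (all of step 1 and value of joint tare above 0.0035 m), for 0.04 s.
3. the cover is slid fully back (value of joint cover above 0.1 m), for 0.1 s.
4. the castle stands in the tray on the scale, let go (all of step 1 and x of castle_center in the frame of tray_center between -0.06 and 0.06 m and y of castle_center in the frame of tray_center between -0.045 and 0.045 m and z of castle_center in the frame of tray_center below 0.024 m and angle between castle_center's own z axis and vertical below 0.1 rad and contact force between the fingers and castle below 0.05 N and linear speed of castle below 0.02 m/s), for 0.2 s.
At the end, for the whole second after the job is handed in: the tray stands flat on the scale's plate, its centre within 30 mm of the plate's centre; the castle stands upright (within 0.1 rad) on the tray's floor; both are released and at rest; the cover is open by more than 100 mm and the tare key is up again (all of step 4 and value of joint cover above 0.1 m and value of joint tare below 0.0015 m); the robot touches nothing.
It fails at once if the power key is pressed (value of joint power above 0.0015 m).
It fails at once if the tare key is pressed after the castle has left the case (value of joint tare above 0.002 m and horizontal distance between castle_center and compartment above 0.1 m).
It fails at once if the tray is dropped onto the scale from more than 25 mm (horizontal distance between tray_center and plate below 0.08 m and z of tray_center in the frame of plate above 0.045 m and contact force between the fingers and tray below 0.02 N).
It fails at once if the castle is dropped into the tray from more than 25 mm (horizontal distance between castle_center and tray_center below 0.07 m and z of castle_center in the frame of tray_center above 0.044 m and contact force between the fingers and castle below 0.02 N).
It fails at once if a bystander is moved (distance of any of cottage, tape, carton from where it was at the start of the episode above 0.03 m).
It also fails if it takes over 72 s, if anything falls off the work surface, if the arm or the gripper's body presses on something with over 40 N, if the wrist force passes 120 N, or if a joint passes its speed limit or range.

### The arm

A 6-joint arm with a two-finger parallel gripper is mounted at the origin on the work surface. World frame = base frame: x ahead of the robot, y to its left, z up, the work surface at z = 0. Lengths are in m, angles in rad, forces in N, time in s.
With the tool pointing down it reaches from about 0.25 to 0.85 m from the base axis. Payload 12.5 kg.
Tool frame: the origin (TCP) lies midway between the tips of the shut fingers; the grasp point (between the pads) lies 19 mm behind it; z points along the fingers, y is the line along which they close (so a half turn about z gives the same grasp; the last joint's range is limited). The gripper opens to 93 mm and grips with 3 to 60 N. Pads are 15 mm wide; open, the fingers measure 128 mm over their backs; the gripper's body (75 mm by 188 mm) begins 65 mm behind the grasp point.
Start: joints at [1.02, 0.351, 1.652, -0, 1.139, -0.085], TCP at [0.247, 0.491, 0.219] pointing down, gripper open.
Joint ranges: [-2.75, 2.75], [-0.79, 2.1], [0.01, 2.65], [-1.57, 4.71], [0.07, 3.14], [-2.87, 2.87]. Speed limits (rad/s): [2.22, 2.22, 2.79, 3.14, 3.14, 3.14].

### API

Orientations are given as [roll, pitch, yaw] about the fixed x, y, z axes, in that order (R = Rz(yaw) Ry(pitch) Rx(roll)).
In Python, from cell import env, vision gives the robot as it stands.
- The arm moves only by the shell command python3 -m handwheel 'ROWS' [OPENING] [FORCE]. ROWS is JSON, a list of rows, each a list of 6 numbers: the shift along the tool's x, y, z in units of 30 mm (1.0 is 30 mm), then the turn, a rotation vector about the tool's x, y, z in units of 5 degrees (1.0 is 5 degrees). In form: [[tx, ty, tz, wx, wy, wz], ...]. A call has exactly 10 rows; each row is the pose to reach, as a shift and turn from the pose commanded when the call began, along the tool's axes at that moment; what a row does not reach only later rows make up. A row lasts 1/12 s, in which the tool goes at most 41.7 mm and 7.16 degrees, less where a joint would pass 70% of its speed; a pose out of reach is approached as far as the arm can. A call with a gripper value outside its range is refused whole. OPENING is the finger opening in mm, from 0 to 93, set as the call begins (- or left out, the last holds). The fingers move at their own pace and stop on an object; FORCE is the grip in N (left out, the last holds). Time passes only in rows, so rows that repeat a pose let the fingers close, or fill a call up. It gives the time, the measured TCP pose, the force, the opening and the grip force at its end, in the units of the state.
- env.get_obs(): the state, without advancing time (a new reading comes with each control period).
- vision.get_image(name): name is "scene" or "top"; returns a dict with "pixels" (400x640x3 uint8, red, green, blue), "z_map" (400x640 float32, m along the optical axis (not along the pixel's ray), 0 where there is no reading), "mtx" (3x3 intrinsics, pixels), "view" (4x4, takes a point from world to camera coordinates). Camera axes: x right, y down, z forward; pixel columns grow to the right and rows downward; lengths in m; the calibration is good to about 2 mm. A picture is of the moment at which its call begins.
- env.close_job(): hands the job in; it is judged then, once.
The state is a dict: "time": time; "q": joint angles; "dq": joint speeds; "joint_efforts": joint torques, N m; "ee_pos": TCP position; "orientation": TCP orientation; "contact_force": force on the tool from outside, world axes, zero at the start; "moment": the same for the moment, N m; "finger_gap": finger opening in m; "gripper_force": force on a finger pad.
Only numpy, scipy, OpenCV 4.12 (cv2) and the standard library are available. Lean on these libraries where they do the work, as an engineer would, in place of code of your own. Each camera call takes 0.05 s, during which the arm holds its last target. There are 200 camera calls.

## Working session

There is one attempt and no reset: what is moved stays moved. The work goes in short steps, Python scripts to look and compute and a shell command to move; the robot and the scene stay as the last step left them, time stands still between calls to the robot, and variables do not carry over. Pictures are saved under pics/ and viewed, at most 10 in all, crops included, and the job is handed in when it is done.

```bash
ls; mkdir -p pics; python3 - <<'E'
from cell import env, vision
import cv2,numpy as np
o=env.get_obs()
print({k:np.round(o[k],3) for k in ('time','ee_pos','orientation','finger_gap','contact_force')})
for n in ('scene','top'):
    d=vision.get_image(n); cv2.imwrite(f'pics/{n}0.png',d['pixels'][...,::-1]); np.savez(f'{n}0.npz',**d)
    print(np.round(d['mtx'],1).tolist(),np.round(d['view'],3).tolist())
E
```

```text
pics
{'time': np.float64(0.0), 'ee_pos': array([0.247, 0.491, 0.218]), 'orientation': array([-3.14 , -0.   ,  2.676]), 'finger_gap': np.float64(0.093), 'contact_force': array([-0.195, -0.417, -0.143])}
[[392.4, 0.0, 314.7], [0.0, 392.4, 201.9], [0.0, 0.0, 1.0]] [[0.805, 0.593, -0.002, -0.474], [0.508, -0.692, -0.514, -0.268], [-0.306, 0.413, -0.858, 1.518], [0.0, 0.0, 0.0, 1.0]]
[[408.8, 0.0, 316.4], [0.0, 408.8, 198.0], [0.0, 0.0, 1.0]] [[-0.013, -1.0, 0.027, -0.018], [-0.997, 0.011, -0.072, 0.582], [0.072, -0.028, -0.997, 1.281], [0.0, 0.0, 0.0, 1.0]]
```

View pics/top0.png

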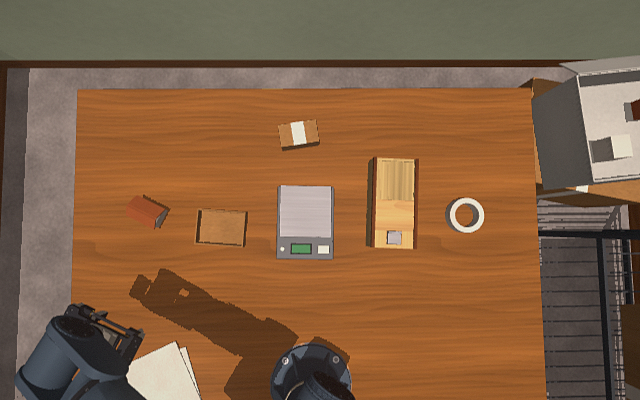

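View pics/scene0.png

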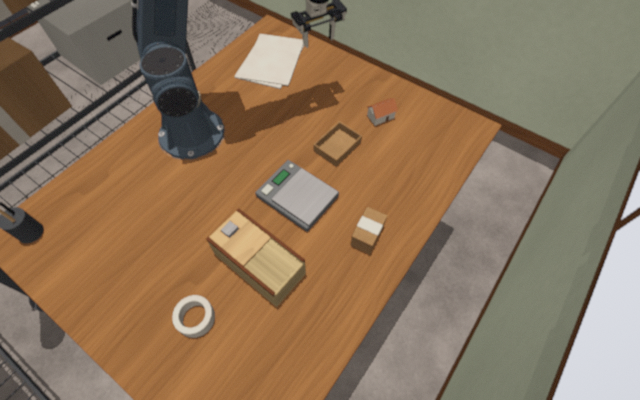

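The top view shows the tray at about (221,227), the scale at (305,222) with tare key (323,250) and power key (282,249), and the case at (394,203) with its tab at (394,238). The tape, cottage and carton are at (465,215), (148,210) and (298,133). The scene view agrees. Next I'll measure with depth and shapes.

```bash
cat > h.py <<'E'
import cv2,numpy as np
from cell import env,vision
def cloud(d):
    v,u=np.mgrid[0:400,0:640]; z=d['z_map']; K=d['mtx']
    p=np.stack([(u-K[0,2])/K[0,0]*z,(v-K[1,2])/K[1,1]*z,z],-1)
    V=d['view']; return (p-V[:3,3])@V[:3,:3]
def ray(d,u,v,h):
    K=d['mtx'];V=d['view'];c=-V[:3,:3].T@V[:3,3]
    r=V[:3,:3].T@np.array([(u-K[0,2])/K[0,0],(v-K[1,2])/K[1,1],1]); return c+r*(h-c[2])/r[2]
def rect(P,m):  # min area rectangle in world xy (mm)
    r=cv2.minAreaRect((P[m][:,:2]*1000).astype(np.float32)); return [np.round(x,1) for x in r]
def box(u0,u1,v0,v1):
    m=np.zeros((400,640),bool); m[v0:v1,u0:u1]=1; return m
def obs():
    o=env.get_obs(); return {k:np.round(o[k],4).tolist() for k in ('time','ee_pos','orientation','finger_gap','contact_force','gripper_force')}
E
python3 - <<'E'
from h import *
d=dict(np.load('top0.npz')); P=cloud(d); z=P[...,2]
print('table z',np.median(z[300:320,420:500]))
def show(n,m): print(n,m.sum(),rect(P,m),'z med',round(float(np.median(z[m])),4), 'mean',np.round(P[m].mean(0),4))
b=box(185,258,198,258)
show('tray rim',b&(z>.033)&(z<.05)); show('tray all',b&(z>.02)&(z<.05)); show('tray floor',b&(z<.012)&(z>.0)&box(203,240,215,240))
b=box(268,342,175,268)
show('scale',b&(z>.025)&(z<.06)); show('plate',b&(z>.041)&box(270,340,180,236))
hsv=cv2.cvtColor(d['pixels'],cv2.COLOR_RGB2HSV); w=(hsv[...,2]>200)&(hsv[...,1]<40)
for n,bb,h in (('tare',box(312,333,242,258),.043),('power',box(277,288,243,256),.038)):
    m=bb&w; v,u=np.nonzero(m); print(n,m.sum(),u.min(),u.max(),v.min(),v.max(),np.round(ray(d,u.mean(),v.mean(),h),4),'z',np.median(z[m]))
b=box(360,425,150,256)
show('case top',b&(z>.095)&(z<.13))
m=box(375,412,220,250)&(hsv[...,1]<60)&(z>.1); v,u=np.nonzero(m); print('tab',m.sum(),u.min(),u.max(),v.min(),v.max(),np.round(ray(d,u.mean(),v.mean(),.115),4)); show('tab',m)
for n,bb in (('cottage',box(120,180,190,235)),('carton',box(270,325,112,155)),('tape',box(440,490,190,240))): show(n,bb&(z>.02))
E
```

```text
table z -0.00014916868680026036
tray rim 247 [array([493.4, 277.1]), array([150.5, 109.9]), np.float64(85.0)] z med 0.0399 mean [0.494  0.2802 0.0396]
tray all 324 [array([493.4, 277. ]), array([150.6, 109.9]), np.float64(85.0)] z med 0.0384 mean [0.4926 0.2819 0.0366]
tray floor 874 [array([493.8, 280.2]), array([116.7,  76.7]), np.float64(89.3)] z med 0.0041 mean [0.4939 0.2798 0.0042]
scale 4155 [array([507.3,  13. ]), array([179.5, 228.5]), np.float64(89.1)] z med 0.0437 mean [0.5062 0.0122 0.0409]
plate 2527 [array([542.8,  11. ]), array([159.8, 157.6]), np.float64(88.3)] z med 0.0459 mean [0.5418 0.0118 0.055 ]
tare 77 318 328 246 252 [ 0.4212 -0.043   0.043 ] z 0.04269643982299363
power 11 281 283 247 250 [0.4239 0.0846 0.038 ] z 0.03799947166007859
case top 3783 [array([ 561.4, -256. ]), array([137.9, 270.2]), np.float64(86.9)] z med 0.1061 mean [ 0.5535 -0.256   0.1054]
tab 178 387 401 231 243 [ 0.4568 -0.2487  0.115 ]
tab 178 [array([ 463. , -128.7]), array([280.6,  36.4]), np.float64(87.1)] z med 0.1156 mean [ 0.4571 -0.2471  0.1229]
cottage 823 [array([500.1, 289.7]), array([551.6,  90.6]), np.float64(78.2)] z med 0.0607 mean [0.5443 0.4942 0.0763]
carton 983 [array([655.5,  10.6]), array([330.9, 119.3]), np.float64(8.7)] z med 0.0694 mean [0.7753 0.0295 0.082 ]
tape 675 [array([ 526. , -269.5]), array([559.3, 107.1]), np.float64(89.5)] z med 0.0467 mean [ 0.5224 -0.4859  0.0647]
```

Measured sizes match the given ones: the tray is 150.5x110 mm, the plate 160x158 mm and the case 138x270 mm. Plate centre comes out at (0.542,0.0115), and the tare and tab positions agree with the stated offsets. I'll pinch the tray's right short wall with the tool yaw at about 175°.

```bash
cat >> h.py <<'E'
from scipy.spatial.transform import Rotation as R
def goal(x,y,z,yawdeg):
    o=env.get_obs(); A=R.from_euler('xyz',o['orientation']); B=R.from_euler('xyz',[180,0,yawdeg],degrees=True)
    t=A.inv().apply(np.array([x,y,z])-o['ee_pos'])/.03; w=(A.inv()*B).as_rotvec(degrees=True)/5
    print(np.round(np.r_[t,w],2).tolist())
E
python3 -c "
from h import *
goal(.487,.2043,.10,175)"
```

```text
[-11.45, -4.94, 3.94, -0.01, -0.0, -4.34]
```

```bash
T='[-11.45,-4.94,2,0,0,-4.34]'; python3 -m handwheel '[[-11.45,-4.94,2,0,0,-4.34],[-11.45,-4.94,2,0,0,-4.34],[-11.45,-4.94,2,0,0,-4.34],[-11.45,-4.94,2,0,0,-4.34],[-11.45,-4.94,2,0,0,-4.34],[-11.45,-4.94,2,0,0,-4.34],[-11.45,-4.94,2,0,0,-4.34],[-11.45,-4.94,2,0,0,-4.34],[-11.45,-4.94,2,0,0,-4.34],[-11.45,-4.94,2,0,0,-4.34]]' 50
python3 -c "
from h import *
goal(.487,.2043,.011,175)"
```

```text
time: 0.93
ee_pos: [0.4894, 0.201, 0.1576]
orientation: [-3.141, -0.0, 3.052]
contact_force: [-0.6, -0.0, 0.0]
finger_gap: 0.0499
gripper_force: 0.0
[0.09, 0.11, 4.89, -0.01, -0.01, -0.03]
```

```bash
python3 -m handwheel '[[0,0,1,0,0,0],[0,0,2,0,0,0],[0,0,2.7,0,0,0],[0,0,3.2,0,0,0],[0,0,3.2,0,0,0],[0,0,3.2,0,0,0],[0,0,3.2,0,0,0],[0,0,3.2,0,0,0],[0,0,3.2,0,0,0],[0,0,3.2,0,0,0]]' 50
python3 - <<'E'
from h import *
d=vision.get_image('top'); P=cloud(d); z=P[...,2]; cv2.imwrite('pics/a.png',cv2.resize(d['pixels'][150:300,150:350,::-1],None,fx=3,fy=3))
goal(.487,.2043,.011,175)
E
```

```text
time: 1.77
ee_pos: [0.4877, 0.2049, 0.0634]
orientation: [3.141, 0.001, 3.055]
contact_force: [0.6, -0.7, 0.3]
finger_gap: 0.0495
gripper_force: 0.0
[0.02, -0.02, 1.74, 0.0, 0.01, 0.0]
```

View pics/a.png

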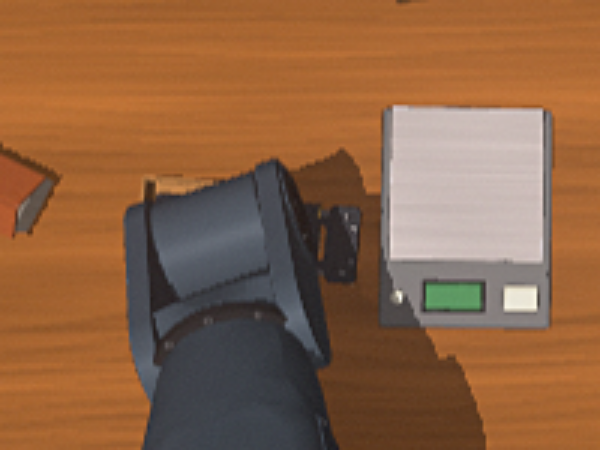

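The crop shows the arm covering the tray, with the gripper just left of the scale as intended. Going down and gripping.

```bash
python3 -m handwheel '[[0,0,0.8,0,0,0],[0,0,1.4,0,0,0],[0,0,1.73,0,0,0],[0,0,1.73,0,0,0],[0,0,1.73,0,0,0],[0,0,1.73,0,0,0],[0,0,1.73,0,0,0],[0,0,1.73,0,0,0],[0,0,1.73,0,0,0],[0,0,1.73,0,0,0]]' 50 && python3 -m handwheel '[[0,0,0,0,0,0],[0,0,0,0,0,0],[0,0,0,0,0,0],[0,0,0,0,0,0],[0,0,0,0,0,0],[0,0,0,0,0,0],[0,0,0,0,0,0],[0,0,0,0,0,0],[0,0,0,0,0,0],[0,0,0,0,0,0]]' 0 40
```

```text
time: 2.65
ee_pos: [0.4875, 0.2048, 0.0111]
orientation: [3.141, 0.001, 3.055]
contact_force: [0.4, 0.6, -0.4]
finger_gap: 0.0497
gripper_force: 0.0
time: 3.48
ee_pos: [0.4873, 0.2047, 0.0107]
orientation: [-3.142, -0.0, 3.055]
contact_force: [-0.2, -0.2, 0.3]
finger_gap: 0.0035
gripper_force: 40.0
```

```bash
python3 -m handwheel '[[0,0,-0.4,0,0,0],[0,0,-1,0,0,0],[0,0,-1.7,0,0,0],[0,0,-2.4,0,0,0],[0,0,-3,0,0,0],[0,0,-3.3,0,0,0],[0,0,-3.3,0,0,0],[0,0,-3.3,0,0,0],[0,0,-3.3,0,0,0],[0,0,-3.3,0,0,0]]' && python3 - <<'E'
from h import *
d=vision.get_image('scene'); cv2.imwrite('pics/b.png',cv2.resize(d['pixels'][60:260,200:440,::-1],None,fx=3,fy=3,))
goal(.5359,-.0608,.11,175)
E
```

```text
time: 4.32
ee_pos: [0.4867, 0.2045, 0.1087]
orientation: [-3.141, -0.002, 3.055]
contact_force: [0.8, -0.8, -1.0]
finger_gap: 0.0041
gripper_force: 40.0
[-2.4, -8.67, -0.04, -0.01, -0.02, 0.0]
```

View pics/b.png

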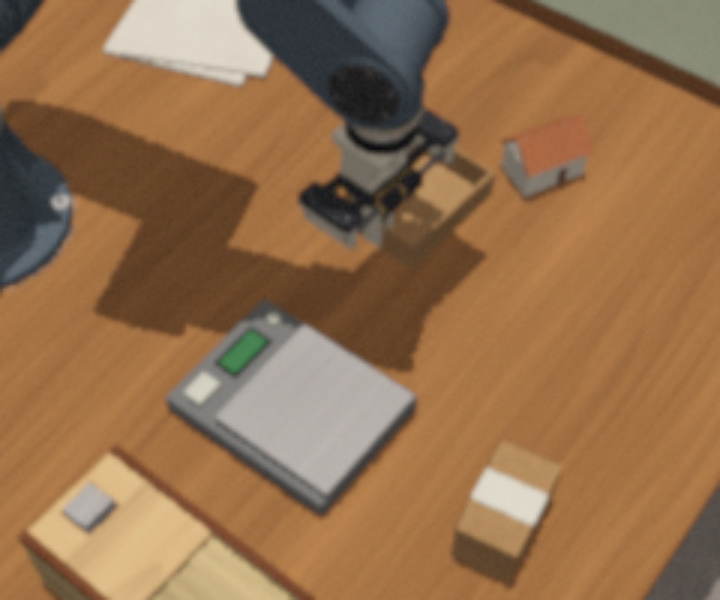

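The tray hangs level from the gripper at about (430,200) in the crop, clear of the scale at (290,410). Carrying it over the plate.

```bash
python3 -m handwheel '[[-0.2,-0.6,0,0,0,0],[-0.4,-1.5,0,0,0,0],[-0.7,-2.5,0,0,0,0],[-1,-3.5,0,0,0,0],[-1.3,-4.5,0,0,0,0],[-1.5,-5.5,0,0,0,0],[-1.8,-6.5,0,0,0,0],[-2.1,-7.5,0,0,0,0],[-2.3,-8.3,0,0,0,0],[-2.4,-8.67,0,0,0,0]]' && python3 -m handwheel '[[0,0,0,0,0,0],[0,0,0,0,0,0],[0,0,0.3,0,0,0],[0,0,0.7,0,0,0],[0,0,1,0,0,0],[0,0,1.2,0,0,0],[0,0,1.3,0,0,0],[0,0,1.4,0,0,0],[0,0,1.4,0,0,0],[0,0,1.4,0,0,0]]'
python3 - <<'E'
from h import *
d=vision.get_image('scene'); P=cloud(d); z=P[...,2]
m=box(230,360,140,240)&(z>.05)&(z<.12); print(rect(P,m))
goal(.5359,-.0608,.057,175)
E
```

```text
time: 5.2
ee_pos: [0.5365, -0.0633, 0.1091]
orientation: [-3.141, -0.001, 3.053]
contact_force: [-0.3, -0.1, -2.1]
finger_gap: 0.0039
gripper_force: 40.0
time: 6.03
ee_pos: [0.5366, -0.0606, 0.0679]
orientation: [-3.142, 0.0, 3.055]
contact_force: [-0.7, -0.1, -0.9]
finger_gap: 0.0037
gripper_force: 40.0
[array([547.5, -54.4]), array([399.3, 271.9]), np.float64(41.4)]
[0.02, -0.01, 0.37, -0.0, 0.01, 0.0]
```

```bash
python3 -m handwheel '[[0,0,0.1,0,0,0],[0,0,0.2,0,0,0],[0,0,0.28,0,0,0],[0,0,0.34,0,0,0],[0,0,0.37,0,0,0],[0,0,0.37,0,0,0],[0,0,0.37,0,0,0],[0,0,0.37,0,0,0],[0,0,0.37,0,0,0],[0,0,0.37,0,0,0]]' && python3 -m handwheel '[[0,0,0,0,0,0],[0,0,0,0,0,0],[0,0,0,0,0,0],[0,0,0,0,0,0],[0,0,0,0,0,0],[0,0,0,0,0,0],[0,0,0,0,0,0],[0,0,0,0,0,0],[0,0,0,0,0,0],[0,0,0,0,0,0]]' 30 && python3 -m handwheel '[[0,0,-0.3,0,0,0],[0,0,-0.8,0,0,0],[0,0,-1.5,0,0,0],[0,0,-2.2,0,0,0],[0,0,-2.5,0,0,0],[1.5,0,-2.5,0,0,0],[3,0,-2.5,0,0,0],[3.8,-0.5,-2.5,0,0,0],[3.8,-0.5,-2.5,0,0,0],[3.8,-0.5,-2.5,0,0,0]]'
python3 - <<'E'
from h import *
d=vision.get_image('top'); cv2.imwrite('pics/c.png',cv2.resize(d['pixels'][150:300,200:400,::-1],None,fx=3,fy=3,))
P=cloud(d); z=P[...,2]
m=box(270,345,170,260)&(z>.075)&(z<.092)&(P[...,0]>.47); print(m.sum(),rect(P,m))
goal(.4205,-.0445,.055,178)
E
```

```text
time: 6.92
ee_pos: [0.5364, -0.0607, 0.0567]
orientation: [-3.142, -0.0, 3.055]
contact_force: [-1.2, -0.4, 3.2]
finger_gap: 0.0041
gripper_force: 40.0
time: 7.75
ee_pos: [0.5365, -0.0607, 0.0566]
orientation: [3.142, 0.0, 3.054]
contact_force: [-0.3, 0.1, 0.1]
finger_gap: 0.0304
gripper_force: 0.0
time: 8.58
ee_pos: [0.4208, -0.0659, 0.132]
orientation: [-3.142, 0.0, 3.053]
contact_force: [1.1, -0.2, 0.4]
finger_gap: 0.0298
gripper_force: 0.0
248 [array([542.5,  12.4]), array([150. , 110.1]), np.float64(85.0)]
[0.11, 0.71, 2.57, -0.0, 0.01, -0.61]
```

View pics/c.png

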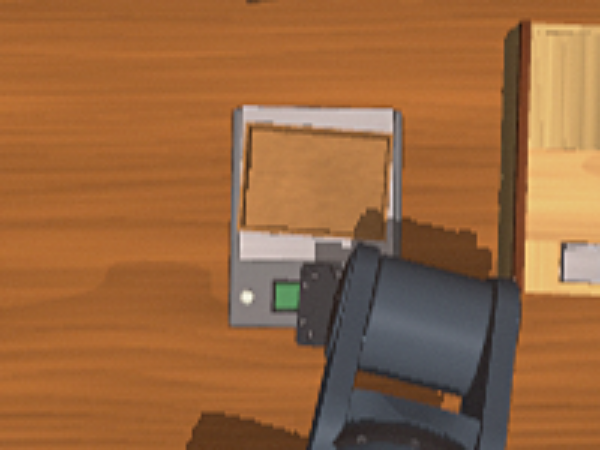

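The tray stands centred on the plate at crop (318,180), measured within 1 mm of the plate centre. Next is the tare key, with the fingers shut.

```bash
python3 -m handwheel '[[0.1,0.71,0,0,0,-0.6],[0.1,0.71,0,0,0,-0.6],[0.1,0.71,0,0,0,-0.6],[0.1,0.71,1,0,0,-0.6],[0.1,0.71,2,0,0,-0.6],[0.1,0.71,2.5,0,0,-0.6],[0.1,0.71,2.5,0,0,-0.6],[0.1,0.71,2.5,0,0,-0.6],[0.1,0.71,2.5,0,0,-0.6],[0.1,0.71,2.5,0,0,-0.6]]' 0 && python3 -m handwheel '[[0,0,0.2,0,0,0],[0,0,0.4,0,0,0],[0,0,0.46,0,0,0],[0,0,0.5,0,0,0],[0,0,0.55,0,0,0],[0,0,0.6,0,0,0],[0,0,0.6,0,0,0],[0,0,0.6,0,0,0],[0,0,0.6,0,0,0],[0,0,0.6,0,0,0]]'
```

```text
time: 9.47
ee_pos: [0.4214, -0.0445, 0.0577]
orientation: [-3.141, 0.002, 3.107]
contact_force: [-0.1, -0.0, -0.3]
finger_gap: 0.0003
gripper_force: 0.0
time: 10.3
ee_pos: [0.4204, -0.0442, 0.0387]
orientation: [-3.142, 0.0, 3.107]
contact_force: [-0.6, 0.2, 4.3]
finger_gap: 0.0008
gripper_force: 1.8
```

```bash
python3 -m handwheel '[[0,0,0.02,0,0,0],[0,0,0.04,0,0,0],[0,0,0.05,0,0,0],[0,0,0.05,0,0,0],[0,0,0.05,0,0,0],[0,0,0.05,0,0,0],[0,0,0.05,0,0,0],[0,0,0.05,0,0,0],[0,0,0.05,0,0,0],[0,0,0.05,0,0,0]]' && python3 -m handwheel '[[0,0,-0.3,0,0,0],[0,0,-1,0,0,0],[0,0,-2,0,0,0],[0,0,-3,0,0,0],[0,0,-4,0,0,0],[0,0,-4,0,0,0],[0,0,-4,0,0,0],[0,0,-4,0,0,0],[0,0,-4,0,0,0],[0,0,-4,0,0,0]]'
python3 - <<'E'
from h import *
c=np.array([.4546,-.2502]); e=np.array([np.cos(np.radians(-3.1)),np.sin(np.radians(-3.1))]); p=c+.005*e; print(p)
goal(*p,.135,177)
E
```

```text
time: 11.13
ee_pos: [0.4205, -0.0442, 0.0379]
orientation: [-3.142, 0.0, 3.107]
contact_force: [-6.2, 1.4, 21.5]
finger_gap: 0.0002
gripper_force: 10.7
time: 11.97
ee_pos: [0.4198, -0.0441, 0.156]
orientation: [3.141, -0.002, 3.107]
contact_force: [0.3, -0.5, -0.4]
finger_gap: 0.0009
gripper_force: 0.0
[ 0.45959268 -0.25047039]
[-1.57, -6.83, 0.69, 0.0, -0.03, 0.2]
```

The key bottomed at 21 N, so tare is done. Now the tab.

```bash
python3 -m handwheel '[[-1.57,-6.83,0,0,0,0.2],[-1.57,-6.83,0,0,0,0.2],[-1.57,-6.83,0,0,0,0.2],[-1.57,-6.83,0,0,0,0.2],[-1.57,-6.83,0,0,0,0.2],[-1.57,-6.83,0,0,0,0.2],[-1.57,-6.83,0,0,0,0.2],[-1.57,-6.83,0.5,0,0,0.2],[-1.57,-6.83,0.9,0,0,0.2],[-1.57,-6.83,0.9,0,0,0.2]]' && python3 -m handwheel '[[0,0,0,0,0,0],[0,0,0,0,0,0],[0,0,0.1,0,0,0],[0,0,0.2,0,0,0],[0,0,0.3,0,0,0],[0,0,0.4,0,0,0],[0,0,0.45,0,0,0],[0,0,0.5,0,0,0],[0,0,0.5,0,0,0],[0,0,0.5,0,0,0]]'; python3 -c "
from h import *
goal(.4596,-.2505,.109,177)"
```

```text
time: 12.8
ee_pos: [0.459, -0.2486, 0.1277]
orientation: [3.139, -0.004, 3.09]
contact_force: [-0.3, -0.0, 0.0]
finger_gap: 0.0003
gripper_force: 0.0
time: 13.63
ee_pos: [0.4603, -0.2506, 0.1152]
orientation: [3.141, -0.0, 3.089]
contact_force: [-1.2, -0.0, 2.1]
finger_gap: 0.0005
gripper_force: 0.6
[0.02, 0.0, 0.21, 0.0, -0.0, 0.0]
```

```bash
python3 -m handwheel '[[0,0,0.05,0,0,0],[0,0,0.1,0,0,0],[0,0,0.13,0,0,0],[0,0,0.16,0,0,0],[0,0,0.18,0,0,0],[0,0,0.18,0,0,0],[0,0,0.18,0,0,0],[0,0,0.18,0,0,0],[0,0,0.18,0,0,0],[0,0,0.18,0,0,0]]'
```

```text
time: 14.47
ee_pos: [0.4604, -0.2506, 0.1098]
orientation: [-3.142, 0.0, 3.089]
contact_force: [-0.2, 0.9, 5.7]
finger_gap: 0.0002
gripper_force: 2.2
```

```bash
python3 -m handwheel '[[-0.1,0,0.01,0,0,0],[-0.25,0,0.01,0,0,0],[-0.4,0,0.01,0,0,0],[-0.6,0,0.01,0,0,0],[-0.8,0,0.01,0,0,0],[-1,0,0.01,0,0,0],[-1.2,0,0.01,0,0,0],[-1.4,0,0.01,0,0,0],[-1.5,0,0.01,0,0,0],[-1.5,0,0.01,0,0,0]]'
```

```text
time: 15.3
ee_pos: [0.5063, -0.2531, 0.1095]
orientation: [-3.141, 0.001, 3.09]
contact_force: [3.0, 0.1, 5.0]
finger_gap: 0.0002
gripper_force: 2.2
```

```bash
python3 -m handwheel '[[-0.2,0,0,0,0,0],[-0.5,0,0,0,0,0],[-0.8,0,0,0,0,0],[-1.1,0,0,0,0,0],[-1.4,0,0,0,0,0],[-1.7,0,0,0,0,0],[-2,0,0,0,0,0],[-2.2,0,0,0,0,0],[-2.37,0,0,0,0,0],[-2.37,0,0,0,0,0]]'; python3 - <<'E'
from h import *
d=vision.get_image('scene'); cv2.imwrite('pics/d.png',cv2.resize(d['pixels'][170:320,180:340,::-1],None,fx=3,fy=3,))
d=vision.get_image('top'); P=cloud(d);z=P[...,2]
E
```

```text
time: 16.13
ee_pos: [0.5757, -0.2566, 0.1093]
orientation: [3.141, -0.004, 3.09]
contact_force: [-7.7, -0.3, 7.7]
finger_gap: 0.0004
gripper_force: 6.0
```

View pics/d.png

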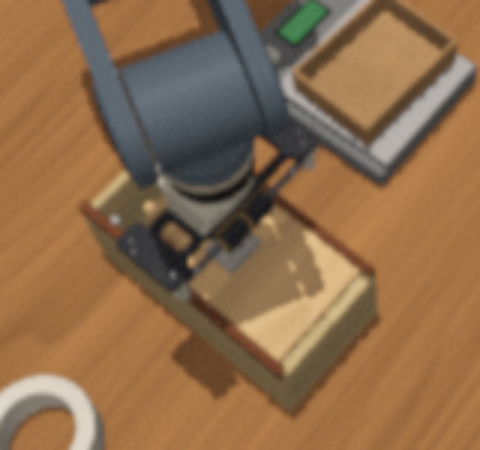

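The cover has moved back over the rear deck, with the tab at crop (237,255) and the front compartment open. Lifting and moving aside to see inside.

```bash
python3 -m handwheel '[[0,0,-0.5,0,0,0],[0,0,-1.5,0,0,0],[0,0,-2.5,0,0,0],[0,0,-3.5,0,0,0],[5,6,-3.5,0,0,0],[5,6,-3.5,0,0,0],[5,6,-3.5,0,0,0],[5,6,-3.5,0,0,0],[5,6,-3.5,0,0,0],[5,6,-3.5,0,0,0]]' 70; python3 - <<'E'
from h import *
d=vision.get_image('top'); cv2.imwrite('pics/e.png',cv2.resize(d['pixels'][140:270,340:440,::-1],None,fx=4,fy=4,)); np.savez('top1.npz',**d)
P=cloud(d);z=P[...,2]
b=(P[...,0]>.42)&(P[...,0]<.58)&(P[...,1]<-.18)&(P[...,1]>-.33)
hsv=cv2.cvtColor(d['pixels'],cv2.COLOR_RGB2HSV)
tab=box(360,430,140,260)&(hsv[...,1]<60)&(z>.1)&(z<.14)
v,u=np.nonzero(tab); print('tab',tab.sum(),u.mean(),v.mean(),np.round(ray(d,u.mean(),v.mean(),.117),4))
# interior in case frame
a=np.radians(-3.1); e=np.array([np.cos(a),np.sin(a)]); n=np.array([-e[1],e[0]]); q=P[...,:2]-[.4995,-.2526]
X=q@e; Y=q@n; inn=(abs(X)<.055)&(abs(Y)<.054)
for lo,hi in ((.05,.06),(.06,.072),(.072,.085),(.055,.085)):
    m=inn&(z>lo)&(z<hi)
    if m.sum()>5: print(lo,hi,m.sum(),rect(P,m),X[m].min(),X[m].max(),Y[m].min(),Y[m].max())
E
```

```text
time: 17.07
ee_pos: [0.4335, -0.0666, 0.2139]
orientation: [3.141, -0.001, 3.09]
contact_force: [0.5, 0.3, 0.7]
finger_gap: 0.0628
gripper_force: 0.0
tab 177 394.61581920903956 198.59322033898306 [ 0.5705 -0.2547  0.117 ]
0.05 0.06 15 [array([ 497.7, -230.8]), array([ 1.7, 65.5]), np.float64(83.3)] -0.03562969259589701 0.029734287672657376 0.01986839139988244 0.024548943061352243
0.06 0.072 218 [array([ 496.2, -252.9]), array([45.1, 69.4]), np.float64(84.3)] -0.03774110243677102 0.032404172011511426 -0.022461870008066872 0.02347050049099543
0.072 0.085 126 [array([ 497.1, -252.8]), array([44.8, 68.3]), np.float64(83.6)] -0.037037299847915144 0.03238239338200608 -0.022650044632538613 0.023177024461262647
0.055 0.085 352 [array([ 496.6, -252.6]), array([45.3, 69.9]), np.float64(85.0)] -0.03774110243677102 0.032404172011511426 -0.022650044632538613 0.02347050049099543
```

View pics/e.png

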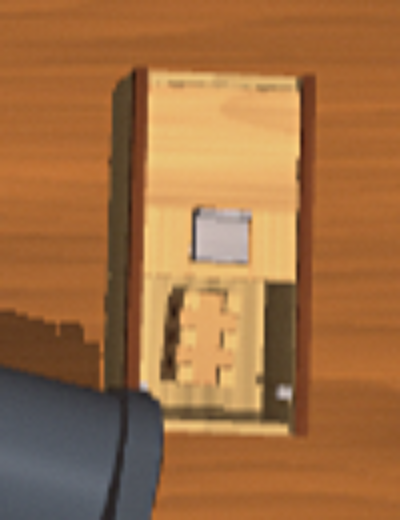

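The crop shows the castle at (205,340) upright in the open compartment and the tab moved back to (222,235), about 114 mm of travel. The measured castle, 45x70 mm at (0.4966,-0.2528) with yaw about -5°, fits its given size.

```bash
python3 -c "
from h import *
goal(.4968,-.2528,.15,175)"
```

```text
[-2.48, -6.16, 2.11, 0.02, -0.03, 0.42]
```

```bash
python3 -m handwheel '[[-2.48,-6.16,0,0,0,0.42],[-2.48,-6.16,0,0,0,0.42],[-2.48,-6.16,0,0,0,0.42],[-2.48,-6.16,0,0,0,0.42],[-2.48,-6.16,0,0,0,0.42],[-2.48,-6.16,0,0,0,0.42],[-2.48,-6.16,1,0,0,0.42],[-2.48,-6.16,2,0,0,0.42],[-2.48,-6.16,2.3,0,0,0.42],[-2.48,-6.16,2.3,0,0,0.42]]' 66 && python3 -m handwheel '[[0,0,0,0,0,0],[0,0,0,0,0,0],[0,0,0,0,0,0],[0,0,0,0,0,0],[0,0,0,0,0,0],[0,0,0,0,0,0],[0,0,0.4,0,0,0],[0,0,0.6,0,0,0],[0,0,0.6,0,0,0],[0,0,0.6,0,0,0]]'; python3 -c "
from h import *
goal(.4968,-.2528,.040,175)"
```

```text
time: 17.95
ee_pos: [0.4995, -0.2564, 0.1432]
orientation: [3.139, -0.004, 3.053]
contact_force: [-0.5, 0.2, -0.6]
finger_gap: 0.0661
gripper_force: 0.0
time: 18.78
ee_pos: [0.5003, -0.2573, 0.1267]
orientation: [3.141, -0.001, 3.053]
contact_force: [-0.2, -0.3, 0.4]
finger_gap: 0.066
gripper_force: 0.0
[0.13, 0.14, 2.89, 0.01, -0.01, -0.02]
```

```bash
python3 -m handwheel '[[0.12,0.15,0,0,0,0],[0.12,0.15,0.2,0,0,0],[0.12,0.15,0.6,0,0,0],[0.12,0.15,1.1,0,0,0],[0.12,0.15,1.6,0,0,0],[0.12,0.15,2.1,0,0,0],[0.12,0.15,2.6,0,0,0],[0.12,0.15,2.88,0,0,0],[0.12,0.15,2.88,0,0,0],[0.12,0.15,2.88,0,0,0]]' && python3 -m handwheel '[[0,0,0,0,0,0],[0,0,0,0,0,0],[0,0,0,0,0,0],[0,0,0,0,0,0],[0,0,0,0,0,0],[0,0,0,0,0,0],[0,0,0,0,0,0],[0,0,0,0,0,0],[0,0,0,0,0,0],[0,0,0,0,0,0]]' 20 25
```

```text
time: 19.62
ee_pos: [0.4973, -0.2526, 0.0407]
orientation: [3.141, -0.001, 3.053]
contact_force: [-0.6, -0.7, 0.6]
finger_gap: 0.0657
gripper_force: 0.0
time: 20.45
ee_pos: [0.4977, -0.2529, 0.0416]
orientation: [-3.141, 0.001, 3.053]
contact_force: [-1.4, 0.6, 5.4]
finger_gap: 0.0442
gripper_force: 24.9
```

Gripped at 44 mm opening. Lifting.

```bash
python3 -m handwheel '[[0,0,-0.3,0,0,0],[0,0,-0.8,0,0,0],[0,0,-1.5,0,0,0],[0,0,-2.3,0,0,0],[0,0,-3.1,0,0,0],[0,0,-3.9,0,0,0],[0,0,-4.6,0,0,0],[0,0,-5,0,0,0],[0,0,-5.2,0,0,0],[0,0,-5.2,0,0,0]]'; python3 - <<'E'
from h import *
d=vision.get_image('scene'); cv2.imwrite('pics/f.png',cv2.resize(d['pixels'][130:310,170:350,::-1],None,fx=3,fy=3,))
goal(.5435,.0124,.197,175)
E
```

```text
time: 21.28
ee_pos: [0.4977, -0.2529, 0.1983]
orientation: [-3.141, 0.002, 3.053]
contact_force: [-0.2, -0.3, -0.6]
finger_gap: 0.0438
gripper_force: 24.9
[-0.75, 8.94, 0.0, -0.0, 0.0, -0.02]
```

View pics/f.png

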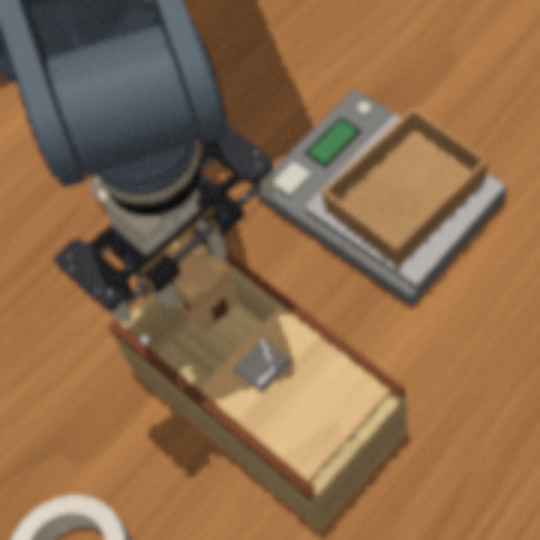

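The castle hangs upright in the fingers at crop (205,285). The tray sits at (410,185) and the cover is open. Carrying it over the tray.

```bash
python3 -m handwheel '[[-0.05,0.5,0,0,0,0],[-0.1,1.4,0,0,0,0],[-0.2,2.4,0,0,0,0],[-0.3,3.5,0,0,0,0],[-0.4,4.6,0,0,0,0],[-0.5,5.7,0,0,0,0],[-0.6,6.8,0,0,0,0],[-0.7,7.9,0,0,0,0],[-0.75,8.6,0,0,0,0],[-0.75,8.94,0,0,0,0]]' && python3 -m handwheel '[[0,0,0,0,0,0],[0,0,0,0,0,0],[0,0,0.4,0,0,0],[0,0,0.9,0,0,0],[0,0,1.5,0,0,0],[0,0,2.1,0,0,0],[0,0,2.6,0,0,0],[0,0,2.9,0,0,0],[0,0,3.1,0,0,0],[0,0,3.1,0,0,0]]'; python3 -c "
from h import *
goal(.5435,.0124,.083,175)"
```

```text
time: 22.17
ee_pos: [0.5432, 0.0149, 0.1958]
orientation: [3.141, -0.002, 3.055]
contact_force: [0.4, 0.6, -0.6]
finger_gap: 0.0438
gripper_force: 24.9
time: 23.0
ee_pos: [0.5432, 0.0116, 0.1032]
orientation: [-3.141, -0.001, 3.052]
contact_force: [-0.1, -1.7, -1.4]
finger_gap: 0.0441
gripper_force: 24.9
[-0.01, 0.03, 0.67, -0.0, -0.02, -0.03]
```

```bash
python3 -m handwheel '[[0,0,0.15,0,0,0],[0,0,0.3,0,0,0],[0,0,0.4,0,0,0],[0,0,0.5,0,0,0],[0,0,0.58,0,0,0],[0,0,0.63,0,0,0],[0,0,0.66,0,0,0],[0,0,0.66,0,0,0],[0,0,0.66,0,0,0],[0,0,0.66,0,0,0]]'
```

```text
time: 23.83
ee_pos: [0.5437, 0.0124, 0.0843]
orientation: [3.142, 0.0, 3.053]
contact_force: [-0.0, 0.7, -0.9]
finger_gap: 0.044
gripper_force: 24.9
```

```bash
python3 -m handwheel '[[0,0,0.02,0,0,0],[0,0,0.04,0,0,0],[0,0,0.05,0,0,0],[0,0,0.05,0,0,0],[0,0,0.05,0,0,0],[0,0,0.05,0,0,0],[0,0,0.05,0,0,0],[0,0,0.05,0,0,0],[0,0,0.05,0,0,0],[0,0,0.05,0,0,0]]'
```

```text
time: 24.67
ee_pos: [0.5437, 0.0124, 0.0836]
orientation: [-3.142, 0.0, 3.053]
contact_force: [-4.1, -0.1, 9.1]
finger_gap: 0.0438
gripper_force: 24.9
```

Contact at 9 N, so the castle is on the tray floor. Releasing to 62 mm (97 mm over the backs, inside the 142 mm tray), then rising and backing off.

```bash
python3 -m handwheel '[[0,0,-0.02,0,0,0],[0,0,-0.02,0,0,0],[0,0,-0.02,0,0,0],[0,0,-0.02,0,0,0],[0,0,-0.02,0,0,0],[0,0,-0.02,0,0,0],[0,0,-0.02,0,0,0],[0,0,-0.02,0,0,0],[0,0,-0.02,0,0,0],[0,0,-0.02,0,0,0]]' 62 && python3 -m handwheel '[[0,0,-0.3,0,0,0],[0,0,-0.8,0,0,0],[0,0,-1.5,0,0,0],[0,0,-2.3,0,0,0],[0,0,-3.2,0,0,0],[0,0,-4,0,0,0],[2,0,-5,0,0,0],[4,3,-5,0,0,0],[6,6,-5,0,0,0],[6,6,-5,0,0,0]]' && python3 -m handwheel '[[0,2,0,0,0,0],[0,2,0,0,0,0],[0,2,0,0,0,0],[0,2,0,0,0,0],[0,2,0,0,0,0],[0,2,0,0,0,0],[0,2,0,0,0,0],[0,2,0,0,0,0],[0,2,0,0,0,0],[0,2,0,0,0,0]]'; python3 - <<'E'
from h import *
d=vision.get_image('top'); cv2.imwrite('pics/g.png',d['pixels'][...,::-1])
P=cloud(d);z=P[...,2]
for n,b,lo,hi in (('castle',box(275,345,170,245),.1,.13),('tray',box(275,345,170,250),.08,.09)):
    m=b&(z>lo)&(z<hi)&(P[...,0]>.46); print(n,m.sum(),rect(P,m),np.median(z[m]),z[m].max())
print(z[245:254,318:328].mean())
E
```

```text
time: 25.5
ee_pos: [0.5436, 0.0124, 0.0833]
orientation: [-3.142, 0.0, 3.053]
contact_force: [-0.0, -0.3, -0.2]
finger_gap: 0.0617
gripper_force: 0.0
time: 26.33
ee_pos: [0.4354, 0.1196, 0.2303]
orientation: [3.141, 0.002, 3.051]
contact_force: [0.7, 1.3, 0.1]
finger_gap: 0.0618
gripper_force: 0.0
time: 27.17
ee_pos: [0.442, 0.1784, 0.2292]
orientation: [-3.142, -0.0, 3.052]
contact_force: [-0.8, 0.8, -0.9]
finger_gap: 0.0619
gripper_force: 0.0
castle 358 [array([542.6,  12.8]), array([43.8, 69.7]), np.float64(83.6)] 0.11140102059847684 0.12599475083430794
tray 218 [array([542.6,  12.4]), array([149.9, 110. ]), np.float64(85.1)] 0.08533654506968594 0.08993587718510354
0.041480222769093925
```

View pics/g.png

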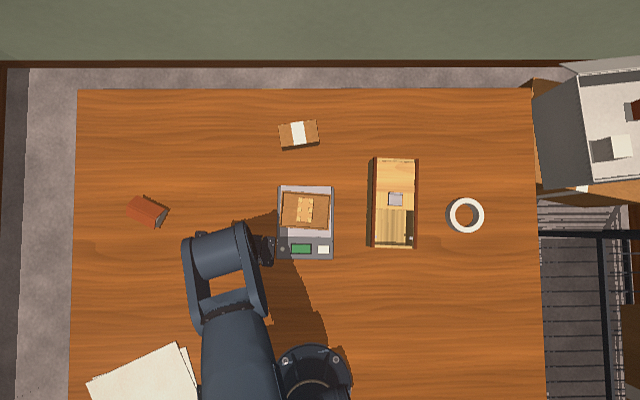

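The castle stands in the tray at (305,209) on the scale and the cover is open with its tab at (395,198). The bystanders haven't moved and the arm is clear. Handing in.

```bash
python3 -c "
from cell import env
print(env.close_job())"
```

```text
the job is handed in; nothing more can be done
None
```

The job is handed in at about 27 s of the 72 s allowed: tray centred on the scale, tare pressed once, cover open about 114 mm, castle upright in the tray and released, and bystanders unmoved; no verdict came back.

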